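# Roll-check the lesson rods

### The arm

A 6-joint arm with a two-finger parallel gripper is mounted at the origin on the work surface. World frame = base frame: x ahead of the robot, y to its left, z up, the work surface at z = 0. Lengths are in mm, angles in degrees, forces in N, time in s.
With the tool pointing down it reaches from about 300 to 850 mm from the base axis. Payload 4.2 kg.
Tool frame: the origin (TCP) lies on the centre line of the jaws, within the pads' length; the fingertips stand 14 mm ahead of it and the grasp point (between the pads) lies 5 mm behind it; z points along the fingers, y is the direction in which the jaws open and shut (so a half turn about z gives the same grasp; the last joint's range is limited). The gripper opens to 91 mm and grips with 3 to 60 N. Pads are 32 mm wide; open, the fingers measure 118 mm over their backs; the gripper's body (76 mm by 178 mm) begins 60 mm behind the grasp point.
Start: joints at [71.677, 18.312, 89.639, -0, 72.044, -1.146], TCP at [169.816, 549.367, 227.976] pointing down, gripper open.
Joint ranges: [-177.97, 177.97], [-48.28, 115.42], [12.27, 149.76], [-77.06, 257.06], [2.81, 150.46], [-146.56, 146.56]. Speed limits (degrees/s): [147.25, 147.25, 180, 180, 180, 180].

### API

Orientations are given as [roll, pitch, yaw] about the fixed x, y, z axes, in that order (R = Rz(yaw) Ry(pitch) Rx(roll)).
In Python, from workcell import env gives the robot as it stands.
- The arm moves only by the tool play_rows, never from a script. Its argument "increments" is a list of rows, each a list of 5 numbers: the shift along the world's x, y, z in mm, then the turn about the world's z in degrees, then the closure, from 0 (fully open) to 1 (shut). In form: [[x, y, z, yaw, fingers], ...]. A call has 1 to 20 rows; each row shifts and turns the commanded pose from where the row before left it; what a row does not reach is not made up. A row lasts 1/8 s, in which the tool goes at most 62.5 mm and 10.7 degrees, less where a joint would pass 70% of its speed; a pose out of reach is approached as far as the arm can. A call is refused whole if a number of a shift passes 62.5 or a number of a turn 10.7, either way. A call with a gripper value outside its range is refused whole. The fingers move at their own pace and stop on an object; "newtons" is the grip in N (left out, the last holds). Time passes only in rows, so rows that do not move let the fingers close. It gives the time, the measured TCP pose, the force and the opening at its end, in the units of the state.
- env.state(): the state, without advancing time (a new reading comes with each control period).
- env.grab_frame(name): name is "scene" or "top" or "wrist"; returns the picture (420x560x3 uint8, red, green, blue); there is no depth.
- env.calibration(name): a dict with "fx", "fy", "cx", "cy" (pixels), "R" (3x3) and "t" (3): a world point X has camera coordinates R X + t; the wrist camera has in their place "hand_eye" (4x4, takes a point from camera to tool coordinates, whose origin is the TCP and whose axes are the flange's). Camera axes: x right, y down, z forward; pixel columns grow to the right and rows downward; lengths in mm; the calibration is good to about 2 mm. A picture is of the moment at which its call begins: read the wrist's pose just before it. calibration takes no time and is no camera call.
- env.job_done(): hands the job in, once; it reports no verdict.
The state is a dict: "time_s": time; "qpos": joint angles; "qvel": joint speeds; "effort": joint torques, N m; "ee_pos": TCP position; "ee_rot": TCP orientation; "force": force on the tool from outside, world axes, zero at the start; "torque": the same for the moment, N m; "gripper_width": finger opening in mm.
Only numpy, scipy, OpenCV 4.12 (cv2) and the standard library are available. Lean on these libraries where they do the work, as an engineer would, in place of code of your own. Each camera call takes 0.05 s, during which the arm holds its last target.

### The job

Two short aluminium rods lie in the wooden rack. Lay the straight one across the upper half of the sloping white test plate and let go, so that it rolls freely down to rest against the black stop. Reject the bent one, which would only rock: lay it in the grey tray.

Things in the scene. Friction and masses are not known exactly. Their poses are not given: they have to be found in the camera images.
- straight_mid (a point): middle of the straight aluminium rod: 18 mm diameter, 130 mm long, 90 g, round ends; x along the rod. It lies level in the wooden rack beside the bent one (either order, 75 mm apart), middle 35 mm above the bench. Around the middle the rack's bars (26 mm high, ribs to 33 mm) leave a 44 mm gap along the rod, open down to 6 mm above the bench: grip it there, from above.
- bent_mid (a point): middle (the kink) of the bent aluminium rod: same stock and length but kinked at its middle by 18 degrees in all, lying flat in the rack so that the kink shows from above, middle 35 mm above the bench, same gap to grip in. x runs from end to end; the ends lie 9 mm to the -y side of the kink.
- ramp: fixed white flat plate, 260 mm (x) by 170 mm (y) between 10 mm high wooden side guides, sloping 5 degrees down to +x (this frame is level, z up). Origin at bench height below its centre; the surface there is at z = 40 mm, 8.7 mm higher per 100 mm towards -x. No guide at the upper end; black stop 25 mm high at the lower, inner face at x = 116 mm. A rod let go along y rolls down by itself.
- reject_tray: fixed grey open tray, outside 200 mm (x) by 140 mm (y) by 30 mm high, walls and floor 5 mm; origin at the centre of its underside.

How it is judged:
By the outcome, as a careful person would: the job done as asked, in the order asked, and still so for the second after the job is handed in, with the robot touching nothing.
It also fails if it takes over 58 s, if anything falls off the work surface, if the arm or the gripper's body presses on something with over 40 N, if the wrist force passes 120 N, or if a joint passes its speed limit or range.

## Working session

There is one attempt and no reset: what is moved stays moved. The work goes in short steps, Python scripts to look and compute and a tool call to move; the robot and the scene stay as the last step left them, time stands still between calls to the robot, and variables do not carry over. Pictures are saved under pics/ and viewed, and the job is handed in when it is done.

Besides the shell and the picture viewer there is one more tool, called after ">>>" in YAML: its name, and indented under it one key for each argument. play_rows: Moves the arm, as the interface text tells. Its arguments: {"type":"object","properties":{"increments":{"type":"array"},"newtons":{"type":"number"}},"required":["increments"]}

```bash
mkdir -p pics; ls
python3 - <<'E'
from workcell import env
import cv2
s=env.state(); print(s)
for n in("scene","top"):
    im=env.grab_frame(n); cv2.imwrite(f"pics/{n}0.png",im[:,:,::-1]); print(env.calibration(n))
print(env.calibration("wrist"))
E
```

```text
pics
{'time_s': 0.0, 'qpos': array([ 7.16780890e+01,  1.83494633e+01,  8.97066122e+01, -2.82759256e-03,
        7.20440912e+01, -1.14675006e+00]), 'qvel': array([ 0.01336133,  0.03058598,  0.0887804 , -0.0129048 ,  0.07981878,
        0.0590225 ]), 'effort': array([-4.22339299e-04, -4.12471390e+01, -2.31973439e+01,  7.26166950e-02,
        4.57319291e-02, -1.59262668e-04]), 'ee_pos': array([169.66217664, 548.88844364, 227.14070136]), 'ee_rot': array([-1.79899800e+02,  6.83146575e-04,  1.62825714e+02]), 'force': array([-0.25181322, -0.54811232, -0.71586346]), 'torque': array([-0.04715086, -0.04658135,  0.00189815]), 'gripper_width': 91.2043936206914}
{'fx': 401.02185140472704, 'fy': 401.02185140472704, 'cx': 271.3969827809596, 'cy': 213.3427271834409, 'R': array([[ 0.49037979,  0.87150769,  0.00141477],
       [ 0.5080361 , -0.2845419 , -0.81297923],
       [-0.70811509,  0.39938734, -0.58229097]]), 't': array([-290.58473962, -201.37209239, 1434.32710249])}
{'fx': 393.83632293458805, 'fy': 393.83632293458805, 'cx': 280.2933097607679, 'cy': 210.20057919188451, 'R': array([[ 0.00623635, -0.99979866,  0.0190723 ],
       [-0.996148  , -0.00787956, -0.08733307],
       [ 0.08746577, -0.0184542 , -0.99599658]]), 't': array([ 11.34642515, 538.93223346, 969.48900289])}
{'fx': 289.3185279893507, 'fy': 289.3185279893507, 'cx': 286.0388951218439, 'cy': 210.13235967617965, 'hand_eye': array([[-6.90383540e-04, -9.60792496e-01, -2.77267567e-01,
         7.73561916e+01],
       [ 9.99999700e-01, -5.65927763e-04, -5.28890511e-04,
        -2.78774246e-01],
       [ 3.51240620e-04, -2.77267849e-01,  9.60792598e-01,
        -1.57295741e+02],
       [ 0.00000000e+00,  0.00000000e+00,  0.00000000e+00,
         1.00000000e+00]])}
```

View pics/scene0.png

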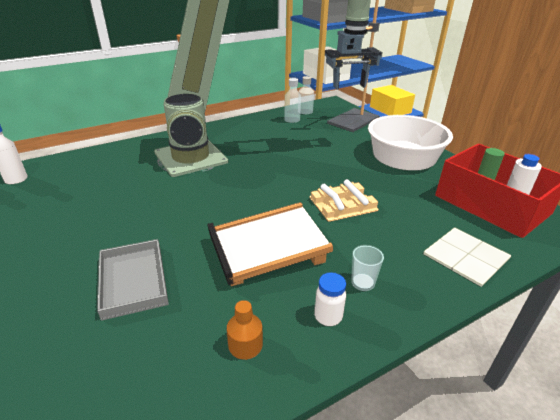

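View pics/top0.png

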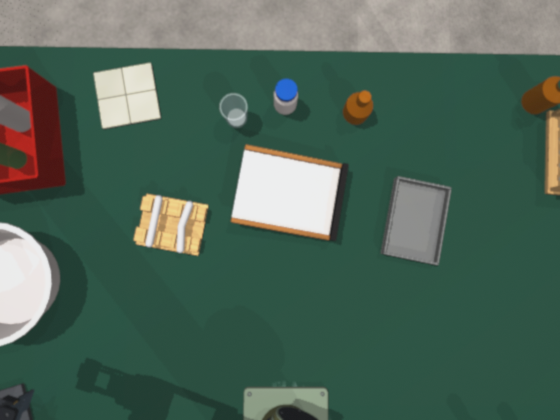

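The top view shows the rack at about (171,224), with the straight-looking rod at about (154,222) and the kinked one at about (184,227). The ramp is at (288,192) with its stop on the right, and the tray is at (417,221). I'll enlarge these next.

Run:
```python
import cv2
im=cv2.imread("pics/top0.png")
cv2.imwrite("pics/rack.png",cv2.resize(im[185:265,125:225],None,fx=7,fy=7,interpolation=cv2.INTER_CUBIC))
cv2.imwrite("pics/rt.png",cv2.resize(im[135:275,220:460],None,fx=3.3,fy=3.3,interpolation=cv2.INTER_CUBIC))
```

```text
(no output)
```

View pics/rack.png

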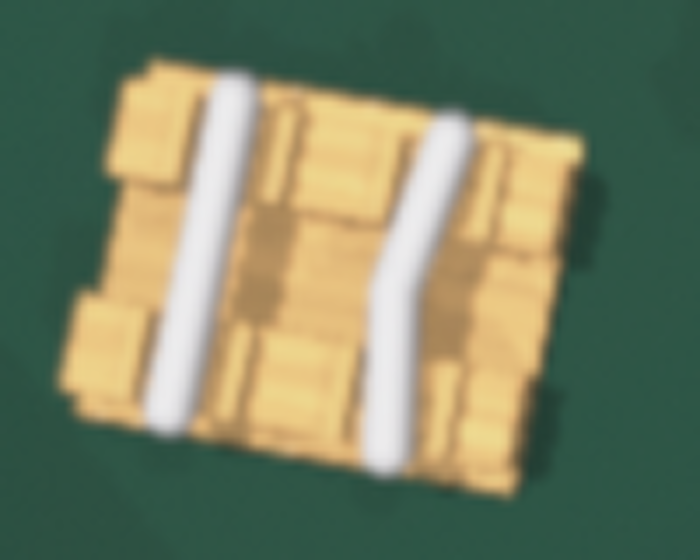

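View pics/rt.png

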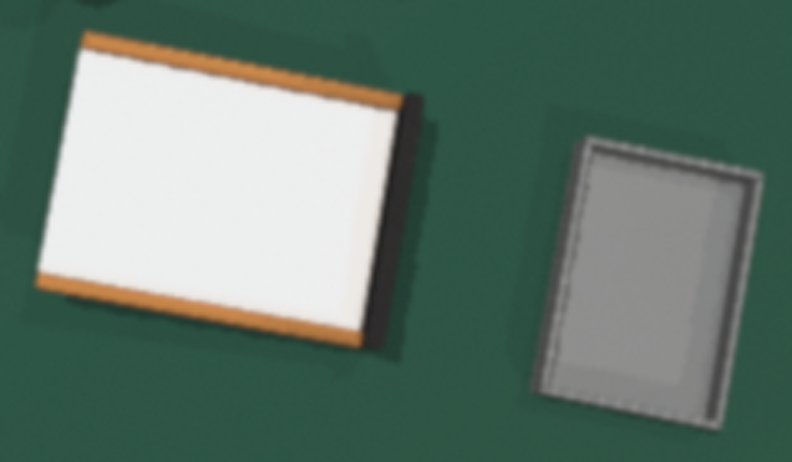

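The straight rod is the left one. Its ends in the crop are at (235,73) and (166,433). The right rod is kinked at about (395,290), with ends at (453,110) and (384,475). The ramp's upper edge is on the left, with corners at (82,48) and (40,273) in the second crop, and its stop is on the right. Next I'll compute positions.

```bash
cat > h.py <<'E'
import numpy as np
from workcell import env
def ray(cal,px,z):
    R,t=cal["R"],cal["t"]; c=-R.T@t
    d=R.T@np.array([(px[0]-cal["cx"])/cal["fx"],(px[1]-cal["cy"])/cal["fy"],1])
    return c+d*(z-c[2])/d[2]
def wcal(s):
    from scipy.spatial.transform import Rotation as Ro
    c=env.calibration("wrist"); T=np.eye(4); T[:3,:3]=Ro.from_euler("xyz",s["ee_rot"],degrees=True).as_matrix(); T[:3,3]=s["ee_pos"]
    M=np.linalg.inv(T@c["hand_eye"]); c["R"]=M[:3,:3]; c["t"]=M[:3,3]; return c
E
python3 - <<'E'
from h import *
cal=env.calibration("top")
rk=lambda p:((p[0]+.5)/7-.5+125,(p[1]+.5)/7-.5+185)
rt=lambda p:((p[0]+.5)/3.3-.5+220,(p[1]+.5)/3.3-.5+135)
def show(n,a): print(n,np.round(a,1))
a=ray(cal,rk((235,73)),35);b=ray(cal,rk((166,433)),35)
k=ray(cal,rk((395,290)),35);c=ray(cal,rk((453,110)),35);d=ray(cal,rk((384,475)),35)
for n,p,q in(("S",a,b),("B",c,d)):
    v=q-p; print(n,p.round(1),q.round(1),((p+q)/2).round(1),np.linalg.norm(v).round(1),"dir",np.degrees(np.arctan2(v[1],v[0])).round(1))
show("kink",k)
P=[ray(cal,rt(p),z) for p,z in(((82,48),51.3),((40,273),51.3),((398,108),29.9),((362,330),29.9))]
for p in P: show("ramp",p)
v=P[1]-P[0]; print("len",np.linalg.norm(v),"yawdir",np.degrees(np.arctan2(v[1],v[0])))
for i,j in((0,2),(1,3)):
    v=P[j]-P[i]; print(np.linalg.norm(v),np.degrees(np.arctan2(v[1],v[0])))
T=[ray(cal,rt(p),30) for p in((588,137),(763,173),(720,429),(542,393))]
for p in T: show("tray",p)
show("traymid",sum(T)/4); 
for i in range(4):
    v=T[(i+1)%4]-T[i]; print(np.linalg.norm(v).round(),np.degrees(np.arctan2(v[1],v[0])).round(1))
E
```

```text
S [573.3 319.3  35. ] [445.9 339.1  35. ] [509.6 329.2  35. ] 129.0 dir 171.1
B [560.8 241.8  35. ] [431.7 262.6  35. ] [496.3 252.2  35. ] 130.7 dir 170.9
kink [496.7 260.5  35. ]
ramp [687.5 105.4  51.3]
ramp [517.9 134.   51.3]
ramp [ 648.5 -136.2   29.9]
ramp [ 478.  -107.6   29.9]
len 172.06347493874298 yawdir 170.42736259051452
245.61920146566086 -99.17901704163592
245.8383676022652 -99.38140821647332
tray [ 627.3 -282.6   30. ]
tray [ 600.6 -417.5   30. ]
tray [ 405.1 -378.5   30. ]
tray [ 431.3 -243.7   30. ]
traymid [ 516.1 -330.6   30. ]
137.0 -101.2
199.0 168.7
137.0 79.0
200.0 -11.2
```

Both cameras agree with the known sizes: the rod measures 129 mm, the tray 199×137 mm and the plate 172 mm. Rod and ramp-y axes both run at about -9°. I'll move above the straight rod and take a closer look with the wrist camera.

>>> play_rows:
  increments:
    - [42.5, -27.5, -8, 1, 0.45]
    - [42.5, -27.5, -8, 1, 0.45]
    - [42.5, -27.5, -8, 1, 0.45]
    - [42.5, -27.5, -8, 1, 0.45]
    - [42.5, -27.5, -8, 1, 0.45]
    - [42.5, -27.5, -8, 1, 0.45]
    - [42.5, -27.5, -8, 1, 0.45]
    - [42.5, -27.5, -8, 1, 0.45]
    - [0, 0, 0, 0, 0.45]
    - [0, 0, 0, 0, 0.45]
    - [0, 0, 0, 0, 0.45]
  newtons: 20

```text
time_s: 1.48
ee_pos: [508.8, 330.2, 164.2]
ee_rot: [180.0, -0.0, 170.9]
force: [-0.7, 0.1, 0.0]
gripper_width: 50.4
```

Run:
```python
from h import *
import cv2,pickle
s=env.state(); im=env.grab_frame("wrist"); cv2.imwrite("pics/w1.png",im[:,:,::-1]); pickle.dump(s,open("s1.pkl","wb"))
print(s["ee_pos"],s["ee_rot"],s["gripper_width"],s["time_s"])
cv2.imwrite("pics/w1b.png",cv2.resize(im[:,:,::-1],None,fx=1.4,fy=1.4,interpolation=cv2.INTER_CUBIC))
```

```text
[508.75975002 330.1689197  164.19441704] [ 1.79985366e+02 -1.78931672e-02  1.70905879e+02] 50.39330063295468 1.475
```

View pics/w1b.png

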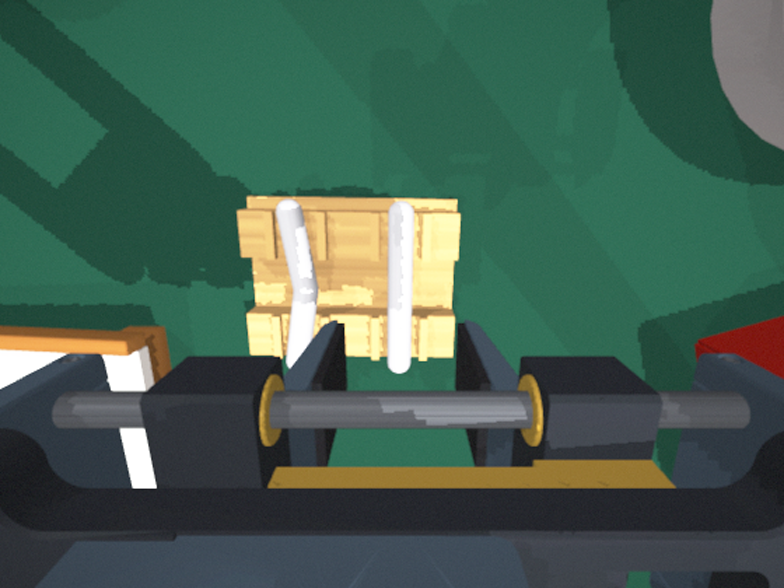

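The wrist view shows the straight rod centred between the fingers, running from about (400,203) to (399,373), and the bent rod on the left with its kink at about (306,290).

Run:
```python
from h import *
import pickle
s=pickle.load(open("s1.pkl","rb")); c=wcal(s)
f=lambda p:((p[0]+.5)/1.4-.5,(p[1]+.5)/1.4-.5)
for n,ps in(("S",((400.5,202),(399.5,373))),("K",((306,290),))):
    P=[ray(c,f(p),35) for p in ps]; print(n,np.round(P,1),np.mean(P,0).round(1), np.linalg.norm(P[0]-P[-1]))
```

```text
S [[448.2 339.2  35. ]
 [576.7 317.8  35. ]] [512.4 328.5  35. ] 130.21047535915972
K [[499.5 260.7  35. ]] [499.5 260.7  35. ] 0.0
```

>>> play_rows:
  increments:
    - [2, -1, -30, 0, 0.45]
    - [0, 0, -30, 0, 0.45]
    - [0, 0, -30, 0, 0.45]
    - [0, 0, -20, 0, 0.45]
    - [0, 0, -10, 0, 0.45]
    - [0, 0, 0, 0, 0.45]
    - [0, 0, 0, 0, 1]
    - [0, 0, 0, 0, 1]
    - [0, 0, 0, 0, 1]
    - [0, 0, 0, 0, 1]
    - [0, 0, 0, 0, 1]
  newtons: 20

```text
time_s: 2.9
ee_pos: [512.0, 328.5, 44.3]
ee_rot: [180.0, 0.0, 170.8]
force: [-0.3, -0.2, 2.6]
gripper_width: 17.8
```

>>> play_rows:
  increments:
    - [0, 0, 10, 0, 1]
    - [0, 0, 20, 0, 1]
    - [0, 0, 30, 0, 1]
    - [0, 0, 30, 0, 1]
    - [0, 0, 0, 0, 1]
    - [0, 0, 0, 0, 1]

```text
time_s: 3.65
ee_pos: [511.1, 327.9, 133.1]
ee_rot: [-179.9, -0.1, 170.8]
force: [0.6, -0.1, -1.2]
gripper_width: 17.6
```

Run:
```python
from h import *
import cv2,pickle
s=env.state(); print(s["ee_pos"],s["force"],s["gripper_width"])
im=env.grab_frame("wrist")[:,:,::-1]; 
im2=env.grab_frame("scene")[:,:,::-1]
cv2.imwrite("pics/w2.png",np.vstack([cv2.resize(im[100:400,100:480],(507,400)),cv2.resize(im2[130:280,180:430],None,fx=2.028,fy=1.33*1)[:200]])); pickle.dump(s,open("s2.pkl","wb"))
# ramp frame estimates
cal=env.calibration("top")
```

```text
[511.12584353 327.91974107 133.06405708] [ 0.61316088 -0.12252236 -1.24513403] 17.566979565796174
```

View pics/w2.png

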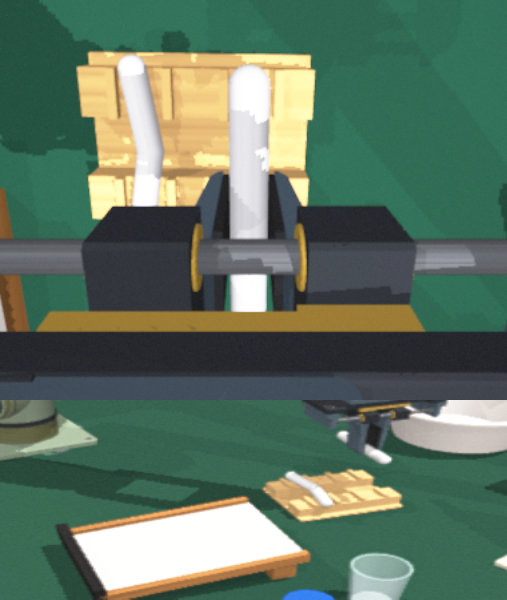

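>>> play_rows:
  increments:
    - [13.7, -45.4, 0, 0, 1]
    - [13.7, -45.4, 0, 0, 1]
    - [13.7, -45.4, 0, 0, 1]
    - [13.7, -45.4, 0, 0, 1]
    - [13.7, -45.4, 0, 0, 1]
    - [13.7, -45.4, 0, 0, 1]
    - [0, 0, 0, 0, 1]
    - [0, 0, 0, 0, 1]
    - [0, 0, 0, 0, 1]

```text
time_s: 4.88
ee_pos: [593.4, 57.1, 133.5]
ee_rot: [180.0, -0.1, 170.9]
force: [1.4, -0.1, -1.5]
gripper_width: 17.3
```

Run:
```python
from h import *
import cv2,pickle
s=env.state(); print(s["ee_pos"],s["ee_rot"],s["force"],s["gripper_width"])
im=env.grab_frame("wrist")[:,:,::-1]; 
cv2.imwrite("pics/w3.png",cv2.resize(im,None,fx=1.4,fy=1.4,interpolation=cv2.INTER_CUBIC)); pickle.dump(s,open("s3.pkl","wb"))
```

```text
[593.44739102  57.14902481 133.50376243] [ 1.79991571e+02 -6.58076902e-02  1.70905384e+02] [ 1.42987076 -0.06398887 -1.4803835 ] 17.339277848435845
```

View pics/w3.png

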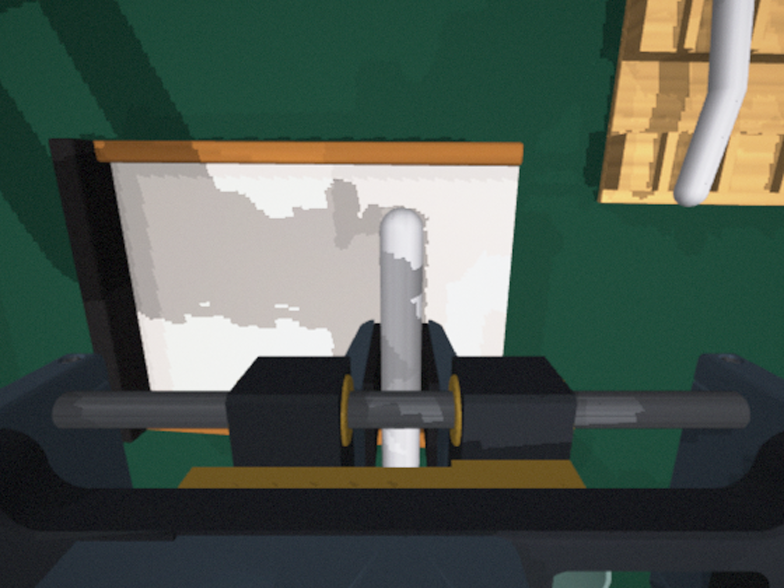

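The wrist view shows the rod parallel to the upper edge, with its near end at (402,208) and the plate's upper corner at about (519,165). The guide looks horizontal, so the yaw is right. I'll check the margins.

Run:
```python
from h import *
import pickle
s=pickle.load(open("s3.pkl","rb")); c=wcal(s)
f=lambda p:((p[0]+.5)/1.4-.5,(p[1]+.5)/1.4-.5)
p=ray(c,f((402,208)),124); q=ray(c,f((519,165)),51.3)
r=ray(c,f((97,141)),40.2); t=ray(c,f((523,141)),61)
th=np.radians(-99.3); ex=np.array([np.cos(th),np.sin(th)]); ey=np.array([-ex[1],ex[0]])
print("end",p,"corner",q,"guide",r,t, "yaw",np.degrees(np.arctan2(*(r-t)[1::-1])))
print("end rel corner (ramp x,y):",(p-q)[:2]@ex,(p-q)[:2]@ey)
```

```text
end [528.69431915  67.57021157 124.        ] corner [520.73779383 135.84220441  51.3       ] guide [ 468.70491342 -102.01147369   40.2       ] [508.74799105 136.19952662  61.        ] yaw -99.5421631730215
end rel corner (ramp x,y): 66.08880150925818 18.88495741313315
```

>>> play_rows:
  increments:
    - [0, 0, -20, 0, 1]
    - [0, 0, -20, 0, 1]
    - [0, 0, -15, 0, 1]
    - [0, 0, -8, 0, 1]
    - [0, 0, -4, 0, 1]
    - [0, 0, 0, 0, 1]
    - [0, 0, 0, 0, 1]

```text
time_s: 5.8
ee_pos: [594.5, 56.0, 67.6]
ee_rot: [180.0, 0.1, 170.8]
force: [-0.4, -0.2, -1.8]
gripper_width: 17.6
```

Run:
```python
from h import *
import cv2
s=env.state(); print(s["ee_pos"],s["force"],s["gripper_width"])
im=env.grab_frame("scene")[:,:,::-1]; 
cv2.imwrite("pics/s4.png",cv2.resize(im[150:290,190:350],None,fx=4,fy=4,interpolation=cv2.INTER_CUBIC))
```

```text
[594.45027353  55.97077314  67.55145369] [-0.3973493  -0.16954795 -1.76250206] 17.55026031743676
```

View pics/s4.png

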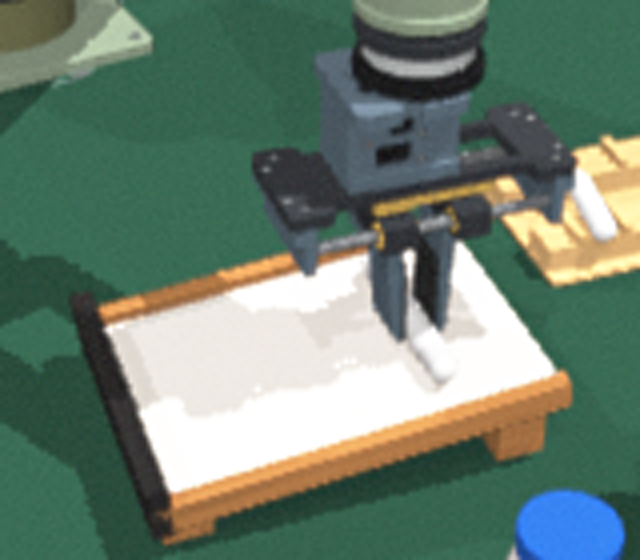

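Not touching yet; the rod hovers just above the plate. I'll creep down.

>>> play_rows:
  increments:
    - [0, 0, -2, 0, 1]
    - [0, 0, 0, 0, 1]
    - [0, 0, 0, 0, 1]

```text
time_s: 6.22
ee_pos: [594.0, 56.0, 65.0]
ee_rot: [180.0, 0.0, 170.8]
force: [-0.1, -0.3, -0.7]
gripper_width: 17.6
```

>>> play_rows:
  increments:
    - [0, 0, -1, 0, 1]
    - [0, 0, 0, 0, 1]
    - [0, 0, 0, 0, 1]

```text
time_s: 6.6
ee_pos: [594.1, 56.0, 64.0]
ee_rot: [180.0, 0.0, 170.8]
force: [-0.3, 0.4, -0.9]
gripper_width: 17.6
```

>>> play_rows:
  increments:
    - [0, 0, 1, 0, 0.3]
    - [0, 0, 25, 0, 0.1]
    - [0, 0, 45, 0, 0.1]
    - [0, 0, 45, 0, 0.1]
    - [0, 0, 0, 0, 0.45]
    - [0, 0, 0, 0, 0.45]

```text
time_s: 7.35
ee_pos: [593.5, 55.9, 179.6]
ee_rot: [-180.0, -0.0, 170.8]
force: [-0.2, -0.2, -0.4]
gripper_width: 50.2
```

Run:
```python
from h import *
import cv2
s=env.state(); print(s["ee_pos"],s["force"],s["gripper_width"],s["time_s"])
im=env.grab_frame("scene")[:,:,::-1]; 
cv2.imwrite("pics/s5.png",cv2.resize(im[150:290,190:350],None,fx=4,fy=4,interpolation=cv2.INTER_CUBIC))
```

```text
[593.52151953  55.94614658 179.59744706] [-0.15592189 -0.17078417 -0.4361078 ] 50.20840676716151 7.35
```

View pics/s5.png

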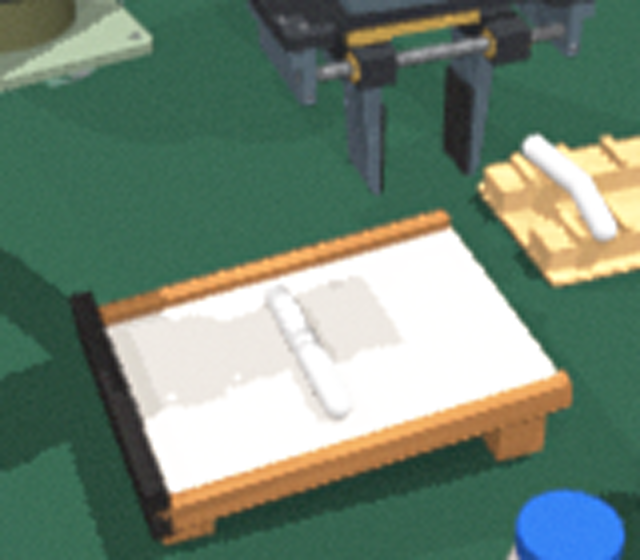

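The straight rod is rolling down evenly by itself, and was mid-plate in this frame. Next is the bent rod.

>>> play_rows:
  increments:
    - [-19, 41, 0, 0, 0.45]
    - [-19, 41, 0, 0, 0.45]
    - [-19, 41, 0, 0, 0.45]
    - [-19, 41, 0, 0, 0.45]
    - [-19, 40, 0, 0, 0.45]
    - [0, 0, -20, 0, 0.45]
    - [0, 0, -10, 0, 0.45]
    - [0, 0, 0, 0, 0.45]
    - [0, 0, 0, 0, 0.45]

```text
time_s: 8.52
ee_pos: [499.5, 259.6, 150.1]
ee_rot: [180.0, 0.0, 170.8]
force: [0.6, -0.5, -0.1]
gripper_width: 50.4
```

Run:
```python
from h import *
import cv2,pickle
s=env.state(); print(s["ee_pos"],s["ee_rot"])
im=env.grab_frame("wrist")[:,:,::-1]; 
cv2.imwrite("pics/w6.png",cv2.resize(im,None,fx=1.4,fy=1.4,interpolation=cv2.INTER_CUBIC)); pickle.dump(s,open("s6.pkl","wb"))
im=env.grab_frame("scene")[:,:,::-1]; 
cv2.imwrite("pics/s6.png",cv2.resize(im[150:290,190:390],None,fx=3.5,fy=3.5,interpolation=cv2.INTER_CUBIC))
```

```text
[499.50515221 259.57934812 150.11714951] [1.79985653e+02 1.18059472e-02 1.70765977e+02]
```

View pics/w6.png

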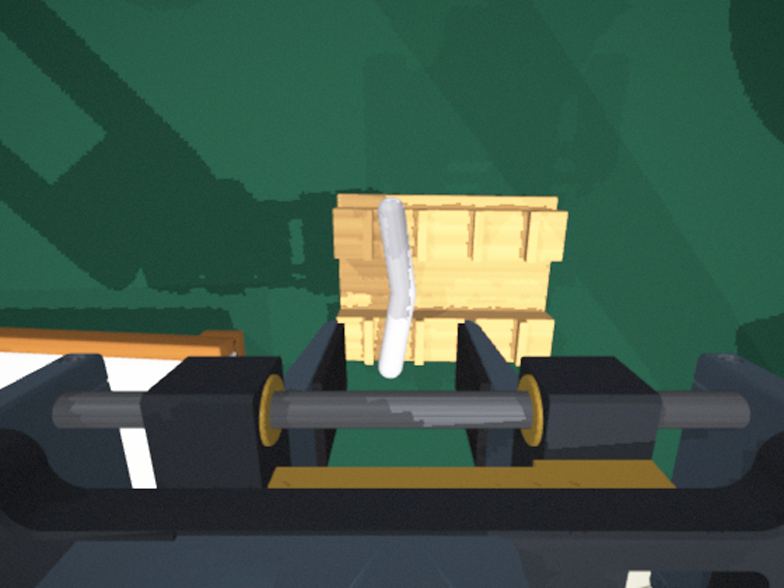

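View pics/s6.png

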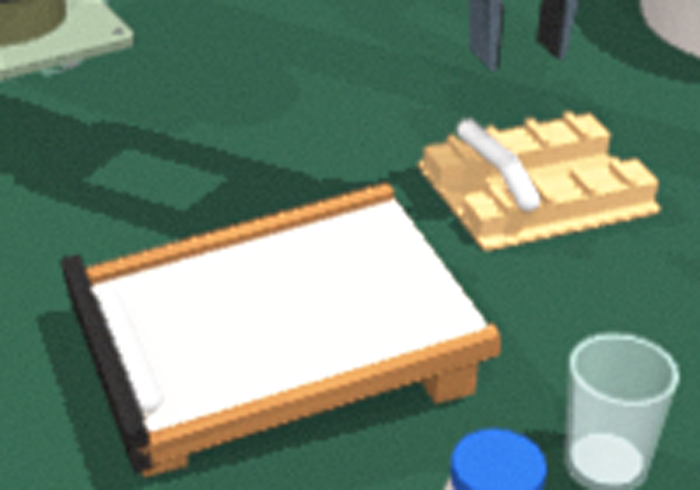

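The straight rod rests against the black stop. In the wrist view the bent rod's ends are at (391,202) and (390,375), with the kink at about (402,288).

Run:
```python
from h import *
import pickle
s=pickle.load(open("s6.pkl","rb")); c=wcal(s)
f=lambda p:((p[0]+.5)/1.4-.5,(p[1]+.5)/1.4-.5)
P=[ray(c,f(p),35) for p in ((391,199),(390.5,377),(402,285))]
print(np.round(P,1),(P[0]+P[1])/2)
```

```text
[[435.4 263.1  35. ]
 [562.5 241.1  35. ]
 [494.1 260.9  35. ]] [498.9523208  252.08166484  35.        ]
```

>>> play_rows:
  increments:
    - [0, 0, -30, 0, 0.45]
    - [0, 0, -30, 0, 0.45]
    - [0, 0, -25, 0, 0.45]
    - [0, 0, -15, 0, 0.45]
    - [0, 0, -6, 0, 0.45]
    - [0, 0, 0, 0, 0.45]
    - [0, 0, 0, 0, 1]
    - [0, 0, 0, 0, 1]
    - [0, 0, 0, 0, 1]
    - [0, 0, 0, 0, 1]
    - [0, 0, 0, 0, 1]
  newtons: 20

```text
time_s: 10.0
ee_pos: [499.2, 260.1, 44.3]
ee_rot: [180.0, 0.0, 170.8]
force: [-0.2, 0.1, 2.3]
gripper_width: 19.5
```

>>> play_rows:
  increments:
    - [0, 0, 10, 0, 1]
    - [0, 0, 20, 0, 1]
    - [0, 0, 30, 0, 1]
    - [0, 0, 30, 0, 1]
    - [0, 0, 30, 0, 1]
    - [0, 0, 20, 0, 1]
    - [0, 0, 0, 0, 1]
    - [0, 0, 0, 0, 1]

```text
time_s: 11.0
ee_pos: [498.4, 259.7, 183.1]
ee_rot: [-180.0, -0.1, 170.8]
force: [-0.5, 0.3, -0.7]
gripper_width: 19.1
```

Run:
```python
from h import *
import cv2,pickle
s=env.state(); print(s["ee_pos"],s["ee_rot"],s["gripper_width"])
im=env.grab_frame("wrist")[:,:,::-1]; 
cv2.imwrite("pics/w7.png",im)
```

```text
[498.39585169 259.66428883 183.13782204] [-1.79950864e+02 -7.95211932e-02  1.70820547e+02] 19.104864352805144
```

View pics/w7.png

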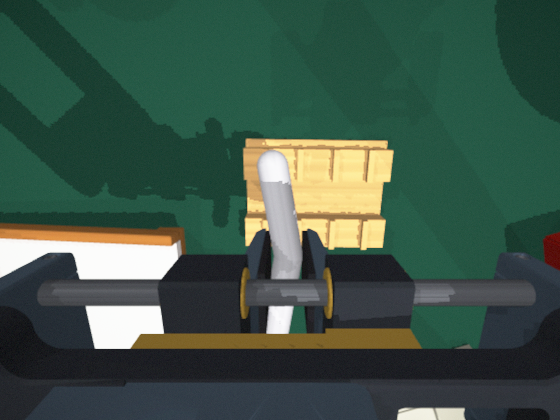

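>>> play_rows:
  increments:
    - [1.5, -25, 0, 0, 1]
    - [1.5, -49, 0, -0.2, 1]
    - [1.5, -49, 0, -0.2, 1]
    - [1.5, -49, 0, -0.2, 1]
    - [1.5, -49, 0, -0.2, 1]
    - [1.5, -49, 0, -0.2, 1]
    - [1.5, -49, 0, -0.2, 1]
    - [1.5, -49, 0, -0.2, 1]
    - [1.5, -49, 0, -0.2, 1]
    - [1.5, -49, 0, -0.2, 1]
    - [1.5, -49, 0, -0.2, 1]
    - [1.5, -49, 0, -0.2, 1]
    - [1, -22, 0, 0, 1]
    - [0, 0, 0, 0, 1]
    - [0, 0, 0, 0, 1]
    - [0, 0, 0, 0, 1]

```text
time_s: 13.05
ee_pos: [518.1, -324.6, 184.0]
ee_rot: [180.0, -0.0, 168.7]
force: [0.1, 0.0, -0.3]
gripper_width: 19.1
```

Run:
```python
from h import *
import cv2,pickle
s=env.state(); print(s["ee_pos"],s["ee_rot"],s["gripper_width"])
im=env.grab_frame("wrist")[:,:,::-1]; 
cv2.imwrite("pics/w8.png",im)
```

```text
[ 518.08644385 -324.55131153  183.99964233] [ 1.79964369e+02 -2.33799106e-02  1.68712944e+02] 19.12515513933594
```

View pics/w8.png

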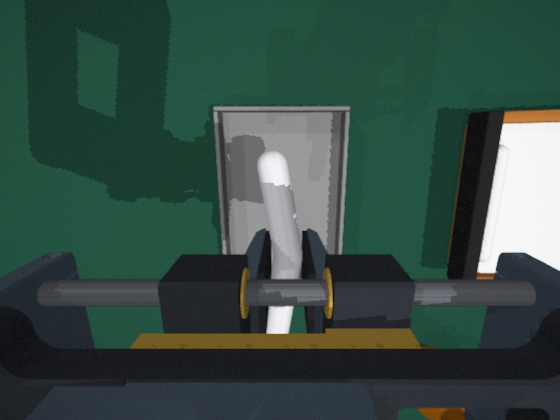

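The bent rod is held, and the tray sits squarely beneath it. I'll lower it now.

>>> play_rows:
  increments:
    - [0, -2, -40, 0, 1]
    - [0, 0, -40, 0, 1]
    - [0, 0, -35, 0, 1]
    - [0, 0, -20, 0, 1]
    - [0, 0, -12, 0, 1]
    - [0, 0, -8, 0, 1]
    - [0, 0, -2, 0, 1]
    - [0, 0, 0, 0, 1]
    - [0, 0, 0, 0, 1]

```text
time_s: 14.22
ee_pos: [518.4, -328.3, 27.7]
ee_rot: [-180.0, 0.1, 168.6]
force: [0.0, 0.6, -1.1]
gripper_width: 19.3
```

>>> play_rows:
  increments:
    - [0, 0, -2, 0, 1]
    - [0, 0, 0, 0, 1]
    - [0, 0, 0, 0, 1]

```text
time_s: 14.6
ee_pos: [518.0, -328.1, 25.0]
ee_rot: [180.0, 0.0, 168.6]
force: [-0.5, 0.2, -0.4]
gripper_width: 19.2
```

>>> play_rows:
  increments:
    - [0, 0, -1, 0, 1]
    - [0, 0, 0, 0, 1]
    - [0, 0, 0, 0, 0.6]
    - [0, 0, 0, 0, 0.5]
    - [0, 0, 0, 0, 0.5]
    - [0, 0, 20, 0, 0.5]
    - [0, 0, 40, 0, 0.5]
    - [0, 0, 50, 0, 0.5]
    - [0, 0, 50, 0, 0.5]
    - [0, 50, 20, 0, 0.5]
    - [0, 60, 0, 0, 0.5]
    - [-30, 50, 0, 0, 0.5]
    - [-30, 50, 0, 0, 0.5]
    - [0, 0, 0, 0, 0.5]
    - [0, 0, 0, 0, 0.5]

```text
time_s: 16.48
ee_pos: [458.7, -118.4, 204.5]
ee_rot: [-180.0, 0.1, 168.7]
force: [-0.1, -0.1, -0.2]
gripper_width: 45.6
```

Run:
```python
from h import *
import cv2,pickle
s=env.state(); print(s["ee_pos"],s["gripper_width"],s["time_s"])
a=env.grab_frame("scene")[:,:,::-1]; b=env.grab_frame("top")[:,:,::-1]
cv2.imwrite("pics/f.png",np.vstack([cv2.resize(a[190:330,80:350],(580,300)),cv2.resize(b[135:275,200:470],(580,300))]))
```

```text
[ 458.67895793 -118.36202837  204.48258076] 45.56104077427591 16.475
```

View pics/f.png

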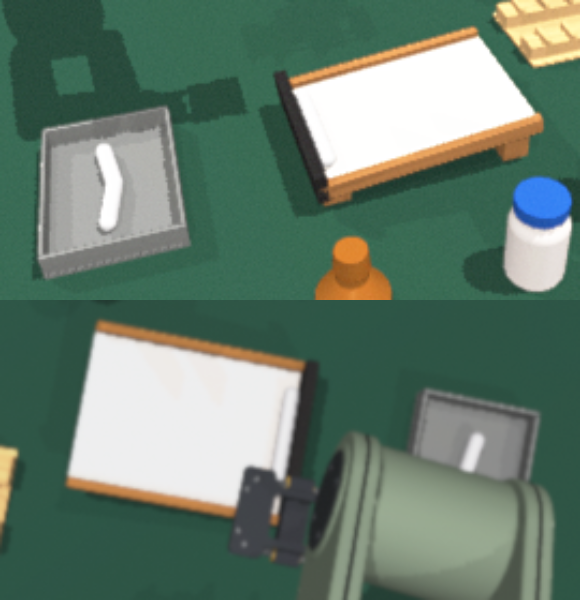

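The bent rod lies flat inside the tray and the straight one is at the stop. I'll check that contact numerically before handing in.

Run:
```python
from h import *
import cv2
a=env.grab_frame("scene")[:,:,::-1]
cv2.imwrite("pics/g.png",cv2.resize(a[210:290,200:280],None,fx=7,fy=7,interpolation=cv2.INTER_CUBIC))
c=env.calibration("scene")
# predicted pixels of rod axis at stop contact
O=np.array([602.7,119.7]); th=np.radians(-99.4); ex=np.array([np.cos(th),np.sin(th)]); ey=np.array([-ex[1],ex[0]])
for x,z in((107,40),(116,30),(116,54)):
  for y in(-65,65):
    P=np.array([*(O+(130+x)*ex+y*ey),z]); q=c["R"]@P+c["t"]; print(x,y,((c["fx"]*q[0]/q[2]+c["cx"]-200)*7).round(),((c["fy"]*q[1]/q[2]+c["cy"]-210)*7).round())
```

```text
107 -65 125.0 160.0
107 65 220.0 393.0
116 -65 103.0 187.0
116 65 196.0 422.0
116 -65 97.0 135.0
116 65 191.0 368.0
```

View pics/g.png

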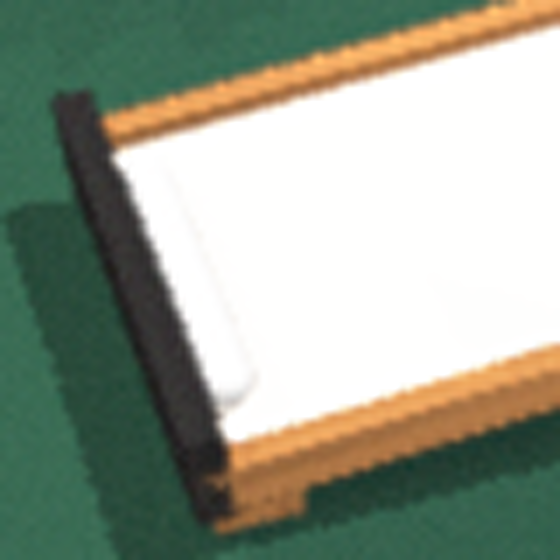

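The rod's end at (235,390) sits the same distance from the stop edge as the prediction for contact, so it rests on the stop.

```bash
python3 -c "
from workcell import env
print(env.job_done(), env.state()['time_s'])"
```

```text
the job is handed in; nothing more can be done
the job is handed in; nothing more can be done
```

I laid the straight rod across the upper half of the white plate, about 65 mm above its centre, and let it go. It rolled down by itself and came to rest against the black stop. I then laid the bent rod in the grey tray and handed the job in with the clock at about 16.6 s.

- **Last pictures:** the straight rod lies along the stop and the bent rod lies flat inside the tray. The gripper was open and clear of everything.
- **Disagreements:** the predicted scene-camera pixels for the straight rod at the stop were about 2 px off. The stop edge was off by the same amount, so I took it as calibration error, not a gap. The top and wrist cameras differed by up to about 3 mm on the rods, and both grasps held. In the last top view the arm hid part of the bent rod, so that check rests mainly on the scene camera.

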